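# Clamp the hand mill upright in its bench stand

## Robot

A 6-joint arm with a two-finger parallel gripper is mounted at the origin on a cart in front of the work surface, level with it; the furniture and walls round the work are solid. World frame = base frame: x ahead of the robot, y to its left, z up, the work surface at z = 0. Lengths are in m, angles in rad, forces in N, time in s.
With the tool pointing down it reaches from about 0.25 to 0.775 m from the base axis. Payload 4 kg.
Tool frame: the origin (TCP) lies midway between the tips of the shut fingers; the grasp point (between the pads) lies r.hold_point_z behind it (r.hold_point_z is the distance from the TCP to the grasp point, in m); z points along the fingers, y is the line along which they close (so a half turn about z gives the same grasp; the last joint's range is limited). The gripper opens to 85 mm and grips with 20 to 120 N. Pads are 22 mm wide; open, the fingers measure 114 mm over their backs; the gripper's body (76 mm by 85 mm) begins 54 mm behind the grasp point. The pads swing forward as they close: fully open they stand 13 mm farther back than shut.
Start: joints at [1.19, 0.087, 1.371, -0, 1.684, -0.103], TCP at [0.151, 0.529, 0.208] pointing down, gripper open.
Joint ranges: [-3.1, 3.1], [-0.76, 2.03], [0.27, 2.55], [-1.08, 4.22], [0.17, 2.65], [-2.57, 2.57]. Speed limits (rad/s): [2.79, 2.79, 3.14, 3.14, 3.14, 3.14].

## Interface

Orientations are given as a rotation vector (axis times angle).
In Python, from station import r gives the robot as it stands. The module is installed in compiled form; this text tells all that it offers. Calls block until the motion is done:
- r.move_to(position, orientation): joint-space move of the TCP to a pose.
- r.servo_line(position, rotation=None, v=0.15, until_force=None): straight line of the TCP; rotation=None keeps the orientation; v is the mean speed in m/s. With until_force (N) it stops when the force on the tool has changed by that much, and returns True; else False.
- r.movej(angles): joint-space move.
- r.ungrasp() and r.close_gripper(): open the fingers fully, or close them until they stop; the grip force is fixed at half the most.
- r.dwell(seconds).
- r.ik(position, orientation): joint angles nearest the present ones, or None.
- r.sense(): the state.
- r.grab_frame(name): name is "scene" or "top" or "wrist"; returns the picture (480x640x3 uint8, blue, green, red); there is no depth.
- r.calibration(name): a dict with "intrinsics" (3x3 intrinsics, pixels), "R" (3x3) and "t" (3): a world point X has camera coordinates R X + t; the wrist camera has in their place "mount" (4x4, takes a point from camera to tool coordinates, whose origin is the TCP and whose axes are the flange's). Camera axes: x right, y down, z forward; pixel columns grow to the right and rows downward; lengths in m; the calibration is good to about 2 mm. A picture is of the moment at which its call begins: read the wrist's pose just before it. calibration takes no time and is no camera call.
A pose or a line that the arm cannot do raises r.MotionError and nothing moves.
- r.finish_job(): hands the job in; it is judged then, once.
The state is a dict: "time": time; "qpos": joint angles; "joint_velocities": joint speeds; "effort": joint torques, N m; "eef_pos": TCP position; "ee_rot": TCP orientation; "ft_force": force on the tool from outside, world axes, zero at the start; "moment": the same for the moment, N m; "gripper_width": finger opening in m; "grip_force": force on a finger pad.
Only numpy, scipy, OpenCV 4.12 (cv2) and the standard library are available. Lean on these libraries where they do the work, as an engineer would, in place of code of your own. Each camera call takes 0.05 s, during which the arm holds its last target. There are 200 camera calls.

## Task

Get the hand coffee mill ready for cranking: stand it upright on the seat of its bench stand, drive shaft up, with the rib on its back facing the V-rail of the back board, then throw the stand's clamp lever over past its centre so that it snaps shut and holds the mill tight in the rail. Leave the lever shut and the mill held there, and do not shift the crank, the scoop, the brush or the other loose things lying about.

Things in the scene. Friction and masses are not known exactly. Their poses are not given: they have to be found in the camera images.
- mill: Box-shaped hand coffee mill of pale wood, 150 mm long, 56 wide, 50 thick, 0.3 to 0.6 kg, loose, lying on its front at the right, top end towards the robot. Origin: centre of the front face it lies on. +x points to its top end, z is the normal of its back (up while it lies), y across its 56 mm width, where it is gripped. A straight triangular metal rib, 24 mm wide, 12 high, runs down its back.
- mill_top (a point): Centre of the mill's top end: a steel plate 75 mm from the mill's middle, 25 mm above its front face, with a low dome and a 14 mm round drive shaft that stands 18 mm proud on the axis. The stand's back board reaches 23 mm above this end, so in the stand the mill is held from straight above, across its width and near its top end, not from its back side.
- mill_foot (a point): Centre of the mill's flat foot end, 75 mm from its middle, 25 mm above the front face. The mill stands stably on it by itself and rocks upright if set down up to 8 degrees off.
- stand: Bench stand fixed to the worktop: plywood base 255 x 110 x 12 mm, a back board 100 mm wide and 185 high at one end, a steel push-pull toggle clamp on a riser at the other. Origin: on the worktop under the centre of the seat; +x is the clamping direction, from the clamp to the back board; z up; y across. Front of the board at x = 41 mm; base from x = -200 to 55 mm.
- seat (a point): Centre of the seat (flat cork patch on the base, 12 mm above the worktop; axes as the stand's), free to both sides in y. With the mill home its foot centre is here. With the lever open the clamp's pad is at x = -52 mm or, at lever 0.2, -42 mm: set the mill down 4 to 12 mm short of home (x = -4 to -12 mm); the clamp then pushes it home.
- toggle (a joint): Clamp lever angle, rad: 0 = open (handle leaning 35 degrees from upright, away from the back board), 1.47 = shut on its stop (leaning 49 degrees towards the board); it swings in the stand's x-z plane. With the mill in place the pad meets it near 0.6 and the push stiffens; at 1.15 the linkage is in line; beyond that it snaps to the stop by itself. Elsewhere it stays where it is left.
- pivot (a point): Lever pivot, in the stand's frame at x = -160 mm, y = 0, z = 70 mm; the pin runs along the stand's y.
- handle_end (a point): Free end of the lever's round black handle, 20 mm thick, 112 mm from the pivot. Closed fingertips can push it from the side away from the board, horizontally along the stand's +x with the tips about 65 mm above the pivot; passing the centre takes 7 to 15 N there.
- pad (a joint): How far the sprung rubber pad (34 mm across, 70 mm above the worktop) is pressed back into the plunger, m: 0 = free, about 0.005 with the mill clamped home, 0.008 at dead centre; 8 N per mm.
- crank: The mill's crank, taken off: flat steel arm 150 mm long with a wooden knob 46 mm high, loose near the front edge. A bystander; origin under its middle.
- grinder_brush: Wooden brush, 150 mm, loose near the front edge at the right. A bystander; origin under its middle.
- coffee_scoop: Copper scoop with wooden handle, 138 mm, loose near the front edge. A bystander; origin under its middle.
- drip_timer: White timer, 58 x 62 x 18 mm, loose near the front edge in front of the mill. A bystander; origin under its middle.
- demitasse_0: White tasting cup with an ear, 65 mm wide, 53 mm high, behind the work. A bystander; origin under it.
- condensed_milk_tin: Tin, 57 mm wide, 72 mm high, behind the clear screen. A bystander; origin under it.
- v_rail (a point): Middle of the mouth of the V-rail on the back board, at x = 25.5 mm, y = 0, z = 97 mm in the stand's frame: a vertical aluminium V-groove, mouth 23 mm wide, flanks at 45 degrees, from z = 15 to 180 mm. The mill's rib beds in it and is centred by it.
- screen_edge (a point): Foot of the left edge of a clear acrylic counter screen that is part of the room: an upright sheet, 5 mm thick and 1 m high, that runs from this point to the right (along -y) at constant x behind the mill. Keep the gripper and the arm in front of it.

How it is judged:
By the outcome, as a careful person would: the job done as asked, in the order asked, and still so for the second after the job is handed in, with the robot touching nothing.
It also fails if it takes over 72 s, if anything falls off the work surface, if the arm or the gripper's body presses on something with over 40 N, if the wrist force passes 120 N, or if a joint passes its speed limit or range.

## Working session

There is one attempt and no reset: what is moved stays moved. The work goes in short steps, each a Python script; the robot and the scene stay as the last script left them, time stands still between calls to the robot, and variables do not carry over. Pictures are saved under pics/ and viewed, at most 10 in all, crops included, and the job is handed in when it is done.

```bash
mkdir -p pics; python3 - <<'E'
from station import r
import cv2,numpy as np
for n in("scene","top"):
    f=r.grab_frame(n); cv2.imwrite(f"pics/{n}0.png",f)
    c=r.calibration(n); print(n,c["intrinsics"].tolist(),np.round(c["R"],4).tolist(),np.round(c["t"],4).tolist())
print(r.calibration("wrist")); print(r.hold_point_z, r.sense())
E
```

```text
scene [[584.3990726496403, 0.0, 330.4096976983515], [0.0, 584.3990726496403, 239.21695386238954], [0.0, 0.0, 1.0]] [[0.756, -0.6544, -0.0164], [-0.4887, -0.5476, -0.6792], [0.4355, 0.5215, -0.7338]] [-0.4072, 0.3243, 1.5045]
top [[622.9249443927916, 0.0, 322.67797829025903], [0.0, 622.9249443927916, 245.30856231492314], [0.0, 0.0, 1.0]] [[0.0211, -0.9998, -0.0027], [-0.9907, -0.0205, -0.1343], [0.1342, 0.0055, -0.9909]] [-0.0453, 0.5541, 1.4732]
{'intrinsics': array([[381.81611307,   0.        , 313.10716766],
       [  0.        , 381.81611307, 237.11601314],
       [  0.        ,   0.        ,   1.        ]]), 'mount': array([[ 6.27236275e-04, -9.58554089e-01, -2.84909925e-01,
         7.24634882e-02],
       [ 9.99999495e-01,  3.77530118e-04,  9.31357234e-04,
        -2.91161408e-04],
       [-7.85194207e-04, -2.84910366e-01,  9.58553841e-01,
        -1.65844779e-01],
       [ 0.00000000e+00,  0.00000000e+00,  0.00000000e+00,
         1.00000000e+00]])}
0.0187 {'time': 0.1, 'qpos': array([ 1.18989160e+00,  8.78782057e-02,  1.37215172e+00,  1.57760151e-05,
        1.68358783e+00, -1.03126309e-01]), 'joint_velocities': array([ 6.17668592e-05, -3.20548127e-03, -3.88115470e-03, -9.53705492e-04,
       -3.94594413e-03,  1.53672685e-03]), 'effort': array([ 2.76521147e-03, -3.53012645e+01, -3.14219391e+01, -1.05386976e-04,
        7.92079722e-03,  1.15266303e-05]), 'eef_pos': array([0.15064454, 0.52843995, 0.20673315]), 'ee_rot': array([-4.34859606e-01, -3.11084348e+00,  3.08192815e-03]), 'ft_force': array([-0.68356663, -0.17111903,  0.28690761]), 'moment': array([0.0213106 , 0.03014428, 0.02855233]), 'grip_force': 0.0, 'gripper_width': 0.08587036056282735}
```

View pics/top0.png

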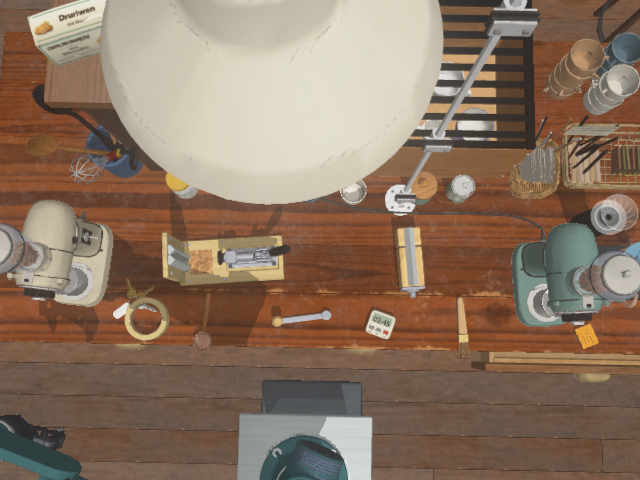

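View pics/scene0.png

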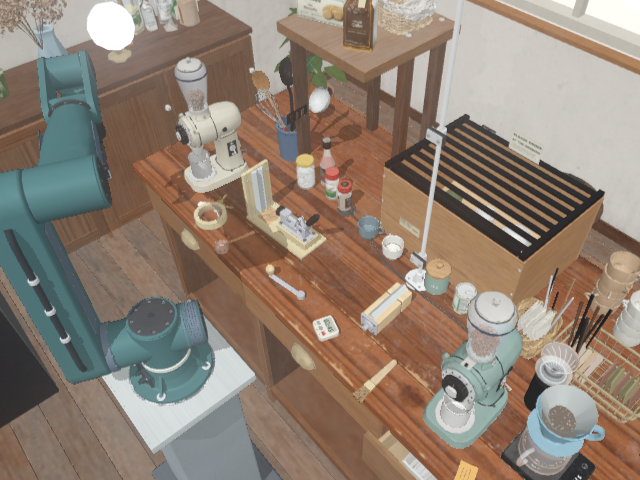

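```bash
cat > h.py <<'E'
from station import r
import cv2,numpy as np
from scipy.spatial.transform import Rotation as R
def cam(n,s=None):
    """-> K, Rcw, origin (world). s = r.sense() for wrist"""
    c=r.calibration(n); K=np.array(c["intrinsics"])
    if n=="wrist":
        T=np.eye(4);T[:3,:3]=R.from_rotvec(s["ee_rot"]).as_matrix();T[:3,3]=s["eef_pos"]
        M=T@c["mount"]; return K,M[:3,:3],M[:3,3]
    Rm=np.array(c["R"]); return K,Rm.T,-Rm.T@c["t"]
def ray(C,uv,z):
    K,Rw,o=C
    uv=np.atleast_2d(np.float64(uv)); d=np.c_[uv,np.ones(len(uv))]@np.linalg.inv(K).T@Rw.T
    return o+d*((z-o[2])/d[:,2])[:,None]
def proj(C,X):
    K,Rw,o=C; p=(np.atleast_2d(X)-o)@Rw@K.T; return p[:,:2]/p[:,2:]
def down(yaw):
    """tool pointing down, tool y axis along world angle yaw"""
    y=np.array([np.cos(yaw),np.sin(yaw),0]);z=np.array([0,0,-1.]);x=np.cross(y,z)
    return R.from_matrix(np.c_[x,y,z]).as_rotvec()
E
python3 - <<'E'
from h import *
C=cam("top"); print("cam",C[2])
for n,p,z in[("mill top L",(402,291),.05),("mill far",(408,228),.05),("stand base corners R",(284,282),.012),("R up",(283,236),.012),("board",(165,282),.012),("board up",(163,234),.185),("lampbase",(400,200),0)]:
    print(n,ray(C,p,z)[0].round(3))
t=cv2.imread("pics/top0.png"); s=cv2.imread("pics/scene0.png")
a=cv2.resize(t[210:310,150:300],None,fx=4,fy=4,interpolation=cv2.INTER_CUBIC)[:, :]
b=cv2.resize(t[210:310,380:440],None,fx=3.3,fy=4,interpolation=cv2.INTER_CUBIC)
cv2.imwrite("pics/c.png",np.hstack([a,b]))
E
```

```text
cam [ 0.35221307 -0.04206204  1.53413382]
mill top L [ 0.447 -0.225  0.05 ]
mill far [ 0.6   -0.239  0.05 ]
stand base corners R [0.466 0.059 0.012]
R up [0.579 0.065 0.012]
board [0.46  0.35  0.012]
board up [0.553 0.316 0.185]
lampbase [ 0.679 -0.225  0.   ]
```

View pics/c.png

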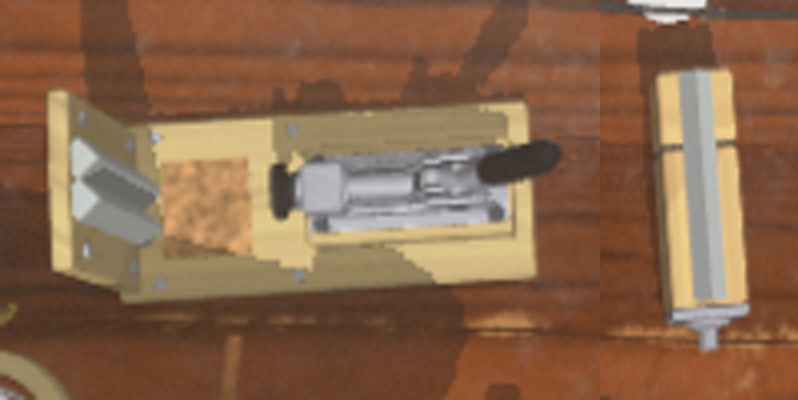

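```bash
python3 - <<'E'
from h import *
import pickle
D={}
p=r.sense()["eef_pos"]; r.servo_line([p[0],p[1],.33],v=.25)
for n,q in[("stand",[.47,.17,.33]),("mill",[.47,-.225,.27])]:
    r.move_to(q,down(np.pi/2)); r.dwell(.15); s=r.sense(); f=r.grab_frame("wrist")
    cv2.imwrite(f"pics/w_{n}.png",f); D[n]=s
    print(n,s["time"],s["eef_pos"],s["qpos"].round(2))
pickle.dump(D,open("D.pkl","wb"))
E
```

```text
stand 2.6417 [0.46972391 0.17082019 0.32998682] [ 0.24 -0.02  1.24  0.    1.92 -1.34]
mill 4.325 [ 0.47052308 -0.22396618  0.27038474] [-0.55  0.02  1.32  0.    1.8  -2.13]
```

View pics/w_stand.png

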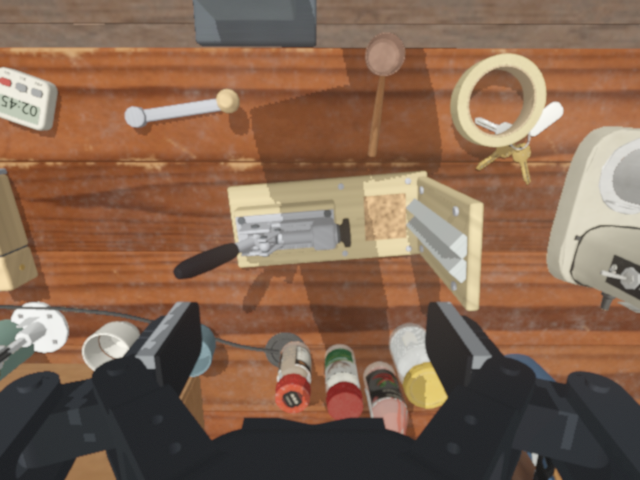

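View pics/w_mill.png

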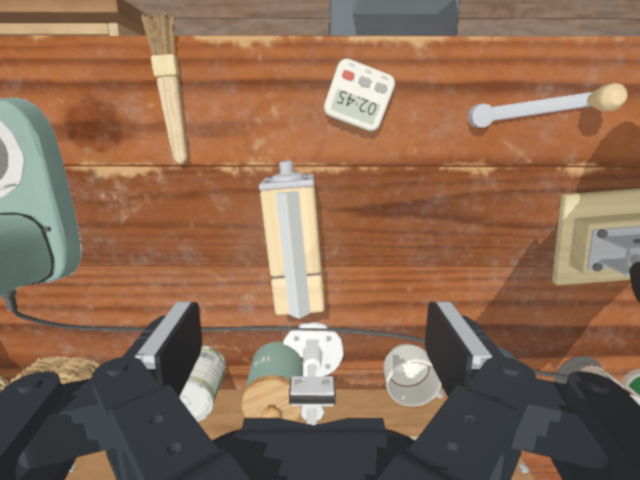

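```bash
cat > m.py <<'E'
from h import *
import pickle
D=pickle.load(open("D.pkl","rb"))
def fit(P):
    vx,vy,x,y=cv2.fitLine(np.float32(P),cv2.DIST_HUBER,0,.01,.01).ravel(); d=np.array([vx,vy]); d*=np.sign(d[np.argmax(abs(d))])
    e=np.abs((np.array(P)-[x,y])@[-vy,vx]); return np.array([x,y]),d,e.mean()
def edges(img,mask,axis,rng,first):
    out=[]
    for k in range(*rng):
        v=np.flatnonzero(mask[:,k] if axis=="col" else mask[k,:])
        if len(v): 
            e=v[0]-.5 if first else v[-1]+.5
            out.append((k,e) if axis=="col" else (e,k))
    return out
def inter(a,b):
    t=np.linalg.solve(np.c_[a[1],-b[1]],b[0]-a[0]); return a[0]+t[0]*a[1]
ang=lambda d:np.degrees(np.arctan2(d[1],d[0]))
def pale(f,box):
    h=cv2.cvtColor(f,cv2.COLOR_BGR2HSV); m=np.zeros(f.shape[:2],np.uint8); x0,y0,x1,y1=box
    g=(h[...,0]>=16)&(h[...,0]<=40)&(h[...,2]>75); m[y0:y1,x0:x1]=g[y0:y1,x0:x1]
    m=cv2.morphologyEx(m,cv2.MORPH_OPEN,np.ones((3,3))); n,l,s,c=cv2.connectedComponentsWithStats(m)
    return m,l,s
if __name__=="__main__":
    f=cv2.imread("pics/w_stand.png"); C=cam("wrist",D["stand"]); m,l,s=pale(f,(215,160,500,320)); k=1+np.argmax(s[1:,4]); M=l==k; print("stand",s[k])
    W=lambda e,z:fit(ray(C,e,z)[:,:2])
    n=W(edges(f,M,"col",(240,400),1),0.);fa=W(edges(f,M,"col",(250,400),0),.012);le=W(edges(f,M,"row",(195,258),1),.012)
    for q in(n,fa,le): print(q[0].round(4),ang(q[1]).round(2),q[2].round(4))
    c1,c2=inter(n,le),inter(fa,le); print("corners",c1,c2,"w",np.linalg.norm(c1-c2)); mid=(c1+c2)/2
    d=n[1]+fa[1]; d/=np.linalg.norm(d); print("stand origin",mid+.2*d,"ang",ang(d))
    cv2.imwrite("pics/mask_s.png",M*255)
    f=cv2.imread("pics/w_mill.png"); C=cam("wrist",D["mill"]); m,l,s=pale(f,(250,180,335,325)); M=m>0
    L=W(edges(f,M,"row",(195,305),1),.05);Rr=W(edges(f,M,"row",(195,305),0),.05)
    F=W([e for e in edges(f,M,"col",(277,323),0) ],.05)
    for q in(L,Rr,F): print(q[0].round(4),ang(q[1]).round(2),q[2].round(4))
    c1,c2=inter(L,F),inter(Rr,F); print("mill corners",c1,c2,"w",np.linalg.norm(c1-c2))
    d=L[1]+Rr[1];d/=np.linalg.norm(d);
    print("mill origin",(c1+c2)/2-.075*d,"ang of foot dir",ang(d)); print("shaft tip",ray(C,(286.5,163),.025))
    print("plate far-top edge ends",ray(C,[(261.5,188),(314.5,187)],.05))
    print("lamp base/screen guesses",ray(C,[(313,325)],0))
E
python3 m.py
```

```text
stand [  227   170   257   141 16195]
[0.4653 0.1791] 94.64 0.0003
[0.5747 0.1864] 94.6 0.0004
[0.5333 0.0656] 5.45 0.0128
corners [0.4749669 0.0600786] [0.58401626 0.07048152] w 0.109544426
stand origin [0.5133821  0.26463023] ang 94.62004
[ 0.5304 -0.273 ] 5.1 0.0004
[ 0.5234 -0.2171] 4.96 0.0003
[ 0.5615 -0.2358] 10.18 0.0112
mill corners [ 0.17997238 -0.30431753] [ 0.79869735 -0.1932657 ] w 0.628612
mill origin [ 0.4146238  -0.25536853] ang of foot dir 5.0308547
shaft tip [[ 0.43840511 -0.25227474  0.025     ]]
plate far-top edge ends [[ 0.46107043 -0.27642044  0.05      ]
 [ 0.45991323 -0.22255709  0.05      ]]
lamp base/screen guesses [[ 0.64533323 -0.2235849   0.        ]][ WARN:0@0.034] global loadsave.cpp:1063 imwrite_ Unsupported depth image for selected encoder is fallbacked to CV_8U.
```

```bash
sed -i 's/"row",(195,258),1),.012/"row",(195,236),1),.012/; s/for e in edges(f,M,"col",(277,323),0) \]/for e in edges(f,M,"col",(278,322),0) if e[1]>306]/' m.py; python3 m.py 2>/dev/null; python3 - <<'E'
from h import *
import pickle
D=pickle.load(open("D.pkl","rb"))
# feasibility of pitched grasp
mill=np.array([.53,-.245]);a=np.radians(5)
for phi in (25,30,35,40,45):
    for sgn in(1,-1):
        p=np.radians(phi); f=np.array([np.cos(a),np.sin(a),0]); z=np.cos(p)*f-np.sin(p)*np.array([0,0,1]); y=sgn*np.array([-np.sin(a),np.cos(a),0]); x=np.cross(y,z)
        g=np.r_[mill,0.03]-.05*f; t=g+r.hold_point_z*z
        q=r.ik(t,R.from_matrix(np.c_[x,y,z]).as_rotvec()); print(phi,sgn,None if q is None else np.round(q,2))
E
```

```text
stand [  227   170   257   141 16195]
[0.4653 0.1791] 94.64 0.0003
[0.5747 0.1864] 94.6 0.0004
[0.5132 0.0635] 4.54 0.0003
corners [0.47493333 0.06049193] [0.58412206 0.06916592] w 0.10953272
stand origin [0.51341814 0.26417908] ang 94.62004
[ 0.5304 -0.273 ] 5.1 0.0004
[ 0.5234 -0.2171] 4.96 0.0003
[ 0.6022 -0.2381] 94.74 0.0003
mill corners [ 0.6045915  -0.26638475] [ 0.59996235 -0.21050186] w 0.056074288
mill origin [ 0.52756584 -0.24502023] ang of foot dir 5.0308547
shaft tip [[ 0.43840511 -0.25227474  0.025     ]]
plate far-top edge ends [[ 0.46107043 -0.27642044  0.05      ]
 [ 0.45991323 -0.22255709  0.05      ]]
lamp base/screen guesses [[ 0.64533323 -0.2235849   0.        ]]
25 1 [-1.16  0.11  2.26  1.47  1.04  2.44]
25 -1 [-1.16  0.11  2.26  1.47  1.04 -0.7 ]
30 1 None
30 -1 [-1.12  0.05  2.24  1.36  0.97 -0.56]
35 1 None
35 -1 [-1.08  0.01  2.21  1.24  0.92 -0.41]
40 1 None
40 -1 [-1.03 -0.02  2.18  1.1   0.88 -0.25]
45 1 None
45 -1 [-0.98 -0.04  2.14  0.95  0.86 -0.08]
```

```bash
cat >> h.py <<'E'
MILL=np.array([.5276,-.2450]); MA=np.radians(5.03)
ST=np.array([.5134,.2642]); SA=np.radians(94.62)
UP=np.array([0,0,1.])
def toolpose(mx,mz,org,phi,sgn,s=.048,h=.028):
    """TCP pose for a grasp pitched phi: mill axes mx,mz, org = front-face centre; s along +mx, h above front face"""
    my=np.cross(mz,mx); z=-np.cos(phi)*mx-np.sin(phi)*mz; y=-sgn*my; x=np.cross(y,z)
    return org+s*mx+h*mz+r.hold_point_z*z, R.from_matrix(np.c_[x,y,z]).as_rotvec()
def lying(): f=np.array([np.cos(MA),np.sin(MA),0]); return -f,UP,np.r_[MILL,0]
def upright(xy,beta,z0=0.): # xy = foot centre
    rho=np.array([np.cos(beta),np.sin(beta),0]); return UP,rho,np.r_[xy,z0+.075]-.025*rho
E
python3 - <<'E'
from h import *
for phi in (25,30,35,45):
  for sgn in(1,-1):
    q0=r.ik(*toolpose(*lying(),np.radians(phi),sgn))
    if q0 is None: continue
    print(phi,sgn,q0.round(2))
    res=[]
    for xy in [(.45,-.08),(.5,-.08),(.5,-.03),(.55,-.05)]:
      for b in range(0,360,15):
        q=r.ik(*toolpose(*upright(xy,np.radians(b),.02),np.radians(phi),sgn))
        if q is not None: res.append((np.abs(q-q0).max().round(2),xy,b,q.round(2).tolist()))
    res.sort(key=lambda t:t[0]); print(len(res),*res[:4],sep="\n  ")
E
```

```text
25 1 [-1.16  0.12  2.26  1.47  1.04  2.43]
77
  (np.float64(1.3), (0.5, -0.08), 180, [-0.38, -0.29, 1.94, 0.18, 1.09, 1.15])
  (np.float64(1.34), (0.45, -0.08), 180, [-0.43, -0.42, 2.03, 0.2, 1.14, 1.09])
  (np.float64(1.35), (0.55, -0.05), 180, [-0.26, -0.18, 1.85, 0.13, 1.05, 1.27])
  (np.float64(1.36), (0.5, -0.03), 180, [-0.24, -0.31, 1.96, 0.12, 1.07, 1.3])
25 -1 [-1.16  0.12  2.26  1.47  1.04 -0.71]
76
  (np.float64(1.3), (0.5, -0.08), 180, [-0.38, -0.29, 1.94, 0.18, 1.09, -2.0])
  (np.float64(1.34), (0.45, -0.08), 180, [-0.43, -0.42, 2.03, 0.2, 1.14, -2.05])
  (np.float64(1.35), (0.55, -0.05), 180, [-0.26, -0.18, 1.85, 0.13, 1.05, -1.87])
  (np.float64(1.36), (0.5, -0.03), 180, [-0.24, -0.31, 1.96, 0.12, 1.07, -1.85])
30 -1 [-1.12  0.06  2.24  1.37  0.97 -0.57]
77
  (np.float64(1.32), (0.5, -0.03), 180, [-0.26, -0.37, 2.02, 0.16, 0.98, -1.88])
  (np.float64(1.33), (0.45, -0.08), 165, [-0.32, -0.49, 2.1, 0.04, 1.01, -1.64])
  (np.float64(1.34), (0.55, -0.05), 180, [-0.28, -0.23, 1.92, 0.17, 0.95, -1.91])
  (np.float64(1.36), (0.5, -0.08), 165, [-0.28, -0.35, 2.01, 0.01, 0.96, -1.59])
35 -1 [-1.08  0.01  2.21  1.24  0.92 -0.41]
77
  (np.float64(1.23), (0.5, -0.08), 165, [-0.28, -0.4, 2.08, 0.01, 0.85, -1.59])
  (np.float64(1.24), (0.45, -0.08), 165, [-0.33, -0.55, 2.16, 0.05, 0.92, -1.65])
  (np.float64(1.32), (0.55, -0.05), 165, [-0.16, -0.27, 1.99, -0.08, 0.82, -1.43])
  (np.float64(1.35), (0.5, -0.03), 165, [-0.12, -0.4, 2.08, -0.11, 0.86, -1.38])
45 -1 [-0.98 -0.04  2.14  0.96  0.86 -0.09]
75
  (np.float64(1.21), (0.5, -0.03), 165, [-0.09, -0.49, 2.21, -0.19, 0.66, -1.3])
  (np.float64(1.27), (0.55, -0.05), 165, [-0.14, -0.35, 2.12, -0.15, 0.59, -1.36])
  (np.float64(1.28), (0.45, -0.08), 15, [-0.11, 0.46, 1.27, -0.31, 2.14, 1.13])
  (np.float64(1.32), (0.5, -0.08), 15, [-0.1, 0.57, 1.12, -0.31, 2.19, 1.12])
```

```bash
python3 - <<'E'
from h import *
phi=np.radians(30)
p,o=toolpose(*lying(),phi,-1); z=R.from_rotvec(o).as_matrix()[:,2]
r.move_to(p-.10*z+[0,0,.08],o); r.servo_line(p-.07*z+[0,0,.01],v=.2); print(r.servo_line(p,v=.12,until_force=8))
s=r.sense(); print(s["time"],s["eef_pos"]-p,s["ft_force"])
r.close_gripper(); s=r.sense(); print(s["gripper_width"],s["grip_force"],s["ft_force"],s["time"])
if s["gripper_width"]>.05:
    r.servo_line(p+[0,0,.16],v=.15); s=r.sense(); print(s["gripper_width"],s["ft_force"],s["moment"],s["time"])
    cv2.imwrite("pics/lift.png",r.grab_frame("scene"))
E
```

```text
False
7.3917 [ 8.69139095e-05 -4.80188152e-04  7.80256837e-04] [-0.16000011  0.95049863 -0.25215687]
0.055097207042153644 66.31491780281067 [-3.94176458  0.75233316  4.30556868] 7.775
0.054497849845449024 [ 0.14716104  0.21665147 -4.14399821] [-0.15806747  1.10099937 -0.0240358 ] 8.9917
```

```bash
python3 - <<'E'
from h import *
phi=np.radians(30); xy=(.5,-.06); b=np.radians(172)
p,o=toolpose(*upright(xy,b,.0),phi,-1); z=R.from_rotvec(o).as_matrix()[:,2]
r.move_to(p+[0,0,.07],o); s=r.sense(); print(s["time"],s["ft_force"],s["moment"],s["qpos"].round(2))
cv2.imwrite("pics/up.png",r.grab_frame("scene"))
print(r.servo_line(p+[0,0,.015],v=.12)); hit=r.servo_line(p-[0,0,.006],v=.03,until_force=4); s=r.sense(); print(hit,s["eef_pos"]-p,s["ft_force"],s["time"])
cv2.imwrite("pics/up2.png",r.grab_frame("scene")[60:460,160:560])
E
```

```text
10.5083 [ 0.07968193 -0.34537573 -2.92543202] [0.05727196 0.55946876 0.0120677 ] [-0.28 -0.39  1.94  0.08  1.08 -1.73]
False
True [ 0.00078268 -0.00010807  0.00233236] [ 0.95368689 -0.34536714  3.5528812 ] 11.6667
```

View pics/up2.png

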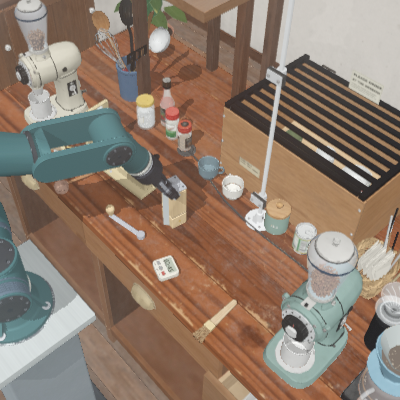

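```bash
python3 - <<'E'
from h import *
import pickle
r.ungrasp(); s=r.sense(); z=R.from_rotvec(s["ee_rot"]).as_matrix()[:,2]
p=s["eef_pos"]-.10*z; r.servo_line(p,v=.2)
yaw=np.radians(82)
for d in(0,180):
    a=r.ik([.5,-.06,.16],down(yaw+np.radians(d))); b=r.ik([*(ST),.16],down(SA-np.pi/2+np.radians(d))); print(d,a,b)
r.move_to([.49,-.06,.27],down(yaw)); r.dwell(.15); s=r.sense(); f=r.grab_frame("wrist"); cv2.imwrite("pics/w_up.png",f)
D=pickle.load(open("D.pkl","rb")); D["up"]=s; pickle.dump(D,open("D.pkl","wb")); print(s["time"],s["eef_pos"],s["qpos"].round(2))
C=cam("wrist",s); print(proj(C,[[.5,-.06,.15],[.5,-.06,.168]]))
E
```

```text
0 [-0.23206057 -0.00186633  1.55787665  0.          1.58558233 -1.66323056] [ 3.77081271e-01  1.61775684e-01  1.38255217e+00 -4.44089210e-16
  1.59726480e+00  2.96447059e-01]
180 [-2.32060572e-01 -1.86632525e-03  1.55787665e+00 -8.88178420e-16
  1.58558233e+00  1.47836210e+00] None
13.5833 [ 0.48826642 -0.05961934  0.26860173] [-0.24 -0.05  1.39  0.    1.8  -1.67]
[[314.70212039 236.89674355]
 [314.82824191 243.8500468 ]]
```

View pics/w_up.png

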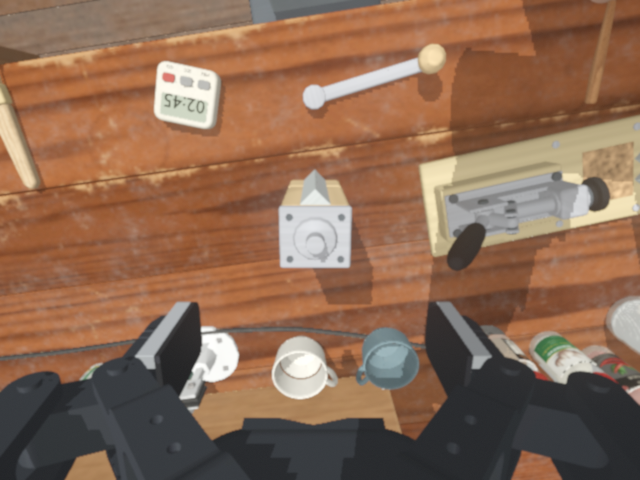

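```bash
cat > up.py <<'E'
from m import *
def plate(f,C,box=(265,190,365,285),ph=.15):
    h=cv2.cvtColor(f,cv2.COLOR_BGR2HSV); m=np.zeros(f.shape[:2],np.uint8); x0,y0,x1,y1=box
    m[y0:y1,x0:x1]=((h[...,1]<50)&(h[...,2]>110))[y0:y1,x0:x1]; m=cv2.morphologyEx(m,cv2.MORPH_OPEN,np.ones((3,3)))
    W=lambda e:fit(ray(C,e,ph)[:,:2]); 
    r0=max(np.flatnonzero(m.sum(1)>50)); r1=min(np.flatnonzero(m.sum(1)>50)); print("rows",r1,r0)
    L=W(edges(f,m>0,"row",(r1+6,r0-6),1));Q=W(edges(f,m>0,"row",(r1+6,r0-6),0));B=W(edges(f,m>0,"col",(290,342),0))
    for q in(L,Q,B): print(q[0].round(4),ang(q[1]).round(2),q[2].round(4))
    a,b=inter(L,B),inter(Q,B); print(a,b,np.linalg.norm(a-b)); return a,b
if __name__=="__main__": plate(cv2.imread("pics/w_up.png"),cam("wrist",D["up"]))
E
python3 up.py
```

```text
rows 205 267
[ 0.4897 -0.0868] -9.44 0.0002
[ 0.5086 -0.0327] -7.93 0.0002
[ 0.5244 -0.0686] 82.01 0.0
[ 0.5211459  -0.09201887] [ 0.5290776  -0.03552124] 0.05705169
```

```bash
python3 - <<'E'
from h import *
yaw=np.radians(82); o=down(yaw); g=np.array([.5003,-.0603,.137-r.hold_point_z])
r.move_to(g+[0,0,.09],o); print(r.servo_line(g,v=.12,until_force=6)); r.close_gripper(); s=r.sense(); print(s["gripper_width"],s["eef_pos"]-g,s["time"])
assert s["gripper_width"]>.05
r.servo_line(g+[0,0,.22],v=.25); s=r.sense(); print(s["ft_force"],s["moment"])
ex=np.array([np.cos(SA),np.sin(SA),0]); o2=down(SA-np.pi/2); t=np.r_[ST,0]-.009*ex; t[2]=g[2]+.012
r.move_to(t+[0,0,.205],o2); s=r.sense(); print(s["time"],s["eef_pos"]-t,s["qpos"].round(2))
r.servo_line(t+[0,0,.012],v=.12); s=r.sense(); print(s["ft_force"])
print(r.servo_line(t-[0,0,.005],v=.03,until_force=4)); s=r.sense(); print(s["eef_pos"]-t,s["ft_force"],s["moment"],s["time"])
cv2.imwrite("pics/seat.png",cv2.resize(r.grab_frame("scene")[130:280,200:400],None,fx=4,fy=4))
E
```

```text
False
0.0527836300032602 [1.14279783e-03 5.89649802e-05 1.62978698e-03] 15.3083
[ 0.15106819  0.03988232 -3.60357237] [0.04848127 0.03762643 0.01211197]
18.0417 [ 5.99558660e-05 -5.16810347e-04  2.04514798e-01] [ 0.36  0.15  1.05 -0.    1.94  0.28]
[ 0.91880278 -1.32547026 -3.49158557]
True
[0.00045767 0.00012599 0.00169966] [0.03114335 0.37900977 4.88928863] [-0.03848945  0.08706424  0.01254132] 20.225
```

View pics/seat.png

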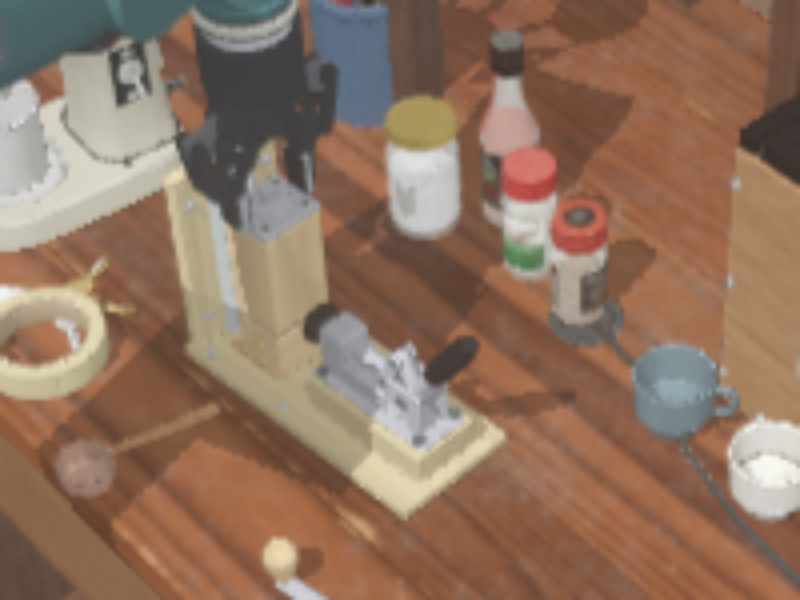

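```bash
python3 - <<'E'
from h import *
ex=np.array([np.cos(SA),np.sin(SA),0]); o2=down(SA-np.pi/2)
r.ungrasp(); s=r.sense(); p=s["eef_pos"]; r.servo_line(p+[0,0,.12],v=.2); r.close_gripper()
P=lambda x,z:np.r_[ST,z]+x*ex
r.move_to(P(-.275,.27),o2); r.dwell(.1)
cv2.imwrite("pics/pre.png",cv2.resize(r.grab_frame("scene")[130:280,200:400],None,fx=4,fy=4))
r.servo_line(P(-.275,.135),v=.15,until_force=6); s=r.sense(); print(s["time"],s["eef_pos"]-P(-.275,.135),s["ft_force"])
for x in np.arange(-.235,-.128,.015):
    h=r.servo_line(P(x,.135),v=.06,until_force=30); s=r.sense(); print(round(x,3),h,s["ft_force"].round(1),(s["eef_pos"]-P(x,.135)).round(4),s["time"])
    if h: break
cv2.imwrite("pics/push.png",cv2.resize(r.grab_frame("scene")[130:280,200:400],None,fx=4,fy=4))
E
```

```text
24.4583 [ 7.87358967e-04 -1.77604295e-05  1.25026672e-03] [-0.2793407   0.10178724 -1.09587329]
-0.235 False [-0.5 -1.7  1.1] [ 0.0001 -0.0001  0.0004] 25.275
-0.22 False [ -8.8 -12.   21. ] [ 0.001  -0.0047  0.0061] 25.675
-0.205 False [-16.3 -17.4  38.6] [ 0.0016 -0.0066  0.0119] 26.075
-0.19 True [-0.1 -0.5 -0.3] [ 0.0029 -0.0066  0.0093] 26.35
```

View pics/push.png

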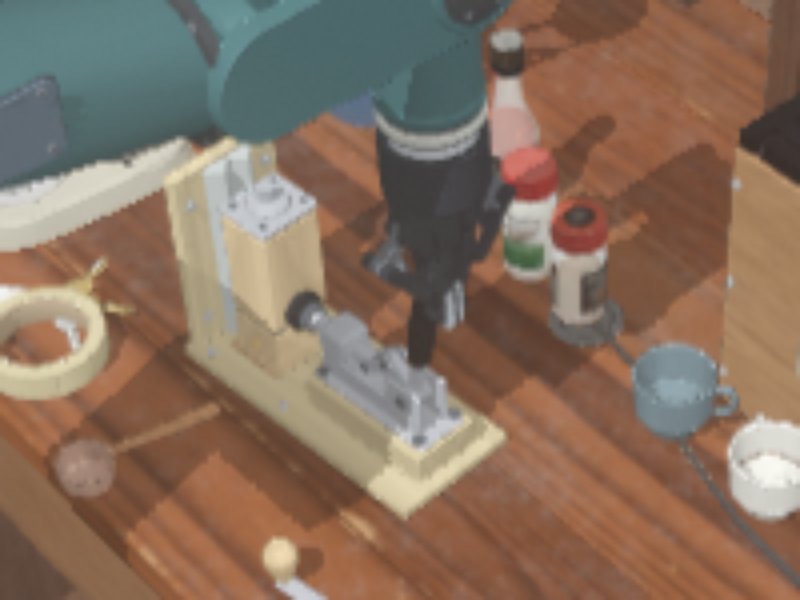

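```bash
python3 - <<'E'
from h import *
import pickle
D=pickle.load(open("D.pkl","rb")); s=r.sense(); print(s["gripper_width"],s["grip_force"],s["eef_pos"],s["ft_force"],s["time"])
ex=np.array([np.cos(SA),np.sin(SA),0]);ey=np.array([-ex[1],ex[0],0]); print("tcp in stand",(s["eef_pos"][:2]-ST)@ex[:2],(s["eef_pos"][:2]-ST)@ey[:2],s["eef_pos"][2])
def onplane(C,uv,y=0):
    K,Rw,o=C; d=Rw@np.linalg.inv(K)@[*uv,1]; w=o-np.r_[ST,0]; t=(y-w@ey)/(d@ey); X=w+t*d; return np.round([X@ex,X[2]],4)
C=cam("wrist",D["stand"]); print("w_stand",onplane(C,(180,270)),onplane(C,(238,249)))
C=cam("wrist",D["up"]); print("w_up",onplane(C,(461,261)),onplane(C,(478,229)))
C=cam("scene"); print("scene0",onplane(C,(314,217)),onplane(C,(306,222))); c=lambda u,v:(200+u/4,130+v/4)
print("push: black blob",onplane(C,c(420,362)),onplane(C,c(430,300)),"pad",onplane(C,c(303,310)),"seat img handle",onplane(C,c(470,345)),onplane(C,c(432,378)))
q=proj(C,s["eef_pos"])[0]; print("tcp px in crop",(q-[200,130])*4)
for n in("pre","push"):
    f=cv2.imread(f"pics/{n}.png")[280:400:8,390:500:6].mean(2).astype(int); print(n); print("\n".join(" ".join("%3d"%v for v in row) for row in f))
E
```

```text
0.00038845976487913287 0.0 [0.53183448 0.06739296 0.14469722] [ 0.49702902  0.14861425 -0.44625274] 26.4
tcp in stand -0.19765241909963113 -0.0025223976850383624 0.1446972196236383
w_stand [-0.2207  0.1561] [-0.1751  0.1032]
w_up [-0.2171  0.1618] [-0.1787  0.1   ]
scene0 [-0.207   0.1423] [-0.1711  0.0968]
push: black blob [-0.1671  0.1003] [-0.1824  0.1733] pad [-0.0343  0.0645] seat img handle [-0.2217  0.1555] [-0.1792  0.0921]
tcp px in crop [449.26432111 337.44096016]
pre
 95  95  93  96 100 105  96  91  90  90  88  86  84  84  86  91 104 112 115
 93  93 102 118 121 121 111  97  88  87  86  85  85  85  87  87  83  90 102
 88  98 119 119 121 122 121 114  99  88  84  83  86  86  87  87  82  74  69
 99 109 113 116 117 118 120 118 115 107  96  86  87  87  77  76  70  69  69
119 109 105 111 116 117 118 118 120 119 114  98  77  72  70  70  71  72  73
117 118 112 110 113 119 118 116 118 119  98  90  80  71  70  70  73  73  78
109 112 115 118 116 109 104  95  92  91  91  92  91  85  75  69  69  72  76
104 110 110 115 100  93  81  81  84  86  89  81  77  76  77  78  73  71  74
 95  97 1
[... 967 characters left out ...]
  68  70  71  77
104  98  93  68  56  57  55  57  81 108 134  94  90  84  73  67  68  71  75
 87  84  83  66  55  56  56  58  81  85  88  91  90  87  84  77  72  70  72
 97  99 104  67  56  56  56  60  76  78  84  88  86  86  86  85  83  76  74
144 147 133  92  55  55  55  70  86  79  77  80  84  86  86  86  86  86  81
147 168 153  88  56  56  57  76  87  91  84  76  78  84  84  86  87  87  86
143 155 171 146 103 100 124 101  83  88  87  84  78  78  82  87  89  87  86
138 137 156 153 138 142 141 139 137 110  84  88  88  83  80  80  83  86  88
139 147 141 145 140 144 155 140 179 153  85  86  88  91  92  85  79  83  86
133 132 141 154 168 156 156 145 174 158 113  90  85  87  89  91  89  81  78
```

```bash
python3 - <<'E'
from h import *
ex=np.array([np.cos(SA),np.sin(SA),0]); P=lambda x,z:np.r_[ST,z]+x*ex
r.servo_line(P(-.202,.137),v=.05,until_force=8)
for x in np.arange(-.192,-.127,.008):
    h=r.servo_line(P(x,.137),v=.05,until_force=24); s=r.sense(); print(round(x,3),h,s["ft_force"].round(1),(s["eef_pos"]-P(x,.137)).round(4),round(s["time"],2))
    if h: break
cv2.imwrite("pics/push2.png",cv2.resize(r.grab_frame("scene")[130:280,200:400],None,fx=4,fy=4))
E
```

```text
-0.192 False [-0.1  0.2  0.8] [0.0001 0.0005 0.0003] 27.1
-0.184 False [-0.1  0.2 -0.6] [-0.0001  0.0006 -0.0001] 27.41
-0.176 False [-0.5 -2.1  1.2] [-0.      0.0002  0.    ] 27.72
-0.168 False [-0.8 -5.1  1.8] [ 0.     -0.0004  0.0001] 28.02
-0.16 False [ 0.9 -5.7  0.7] [ 0.     -0.001  -0.0003] 28.33
-0.152 False [ 0.4 -5.2 -1. ] [-0.0001 -0.0013 -0.0008] 28.64
-0.144 False [ 0.3 -3.8 -0.1] [-0.0004 -0.0004 -0.0007] 28.95
-0.136 False [-1.  -1.  -0.3] [-0.0001  0.0007  0.    ] 29.26
-0.128 False [ 0.4 -0.2  0.1] [0.0001 0.0011 0.0002] 29.57
```

```bash
python3 - <<'E'
from h import *
ex=np.array([np.cos(SA),np.sin(SA),0]); P=lambda x,z:np.r_[ST,z]+x*ex
r.servo_line(P(-.17,.137),v=.1,until_force=8); r.servo_line(P(-.17,.33),v=.2,until_force=8)
r.move_to([.38,-.1,.33],down(np.pi/2)); r.dwell(.2); s=r.sense(); print(s["time"],s["ft_force"])
f=r.grab_frame("scene"); t=r.grab_frame("top"); cv2.imwrite("pics/end_s.png",f); cv2.imwrite("pics/end_t.png",t)
a=cv2.resize(f[130:280,200:370],(510,450),interpolation=cv2.INTER_CUBIC)
b=cv2.resize(t[220:300,150:295],(290,160),interpolation=cv2.INTER_CUBIC)
d=cv2.absdiff(t,cv2.imread("pics/top0.png")).max(2); d=np.uint8((d>25)*255); c=cv2.cvtColor(cv2.resize(d[180:380,100:500],(290,145)),cv2.COLOR_GRAY2BGR)
e=cv2.resize(t[180:380,100:500],(290,145)); cv2.imwrite("pics/fin.png",np.hstack([a,np.vstack([b,c,e])]))
E
```

```text
33.2167 [-0.17707053 -0.14662895  0.69835574]
```

View pics/fin.png

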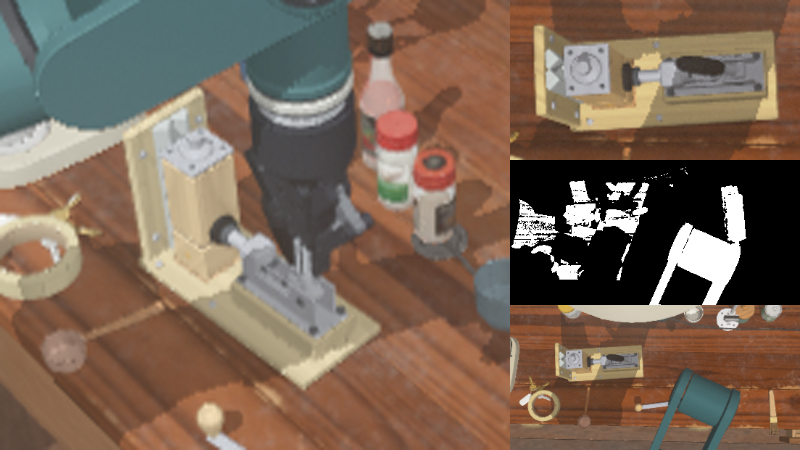

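```bash
python3 - <<'E'
from h import *
ex=np.array([np.cos(SA),np.sin(SA),0]); C=cam("top")
for th in(0,.6,.9,1.15,1.47):
    a=th-np.radians(35); print(th,*[proj(C,np.r_[ST,.07+L*np.cos(a)]+(-.16+L*np.sin(a))*ex)[0].round(1) for L in(.05,.112)])
t=cv2.imread("pics/end_t.png"); m=(t.max(2)<60)[235:275,205:285]; ys,xs=np.nonzero(m); print("dark x hist",dict(zip(*np.unique(xs+205,return_counts=True))))
s=r.sense(); f=cv2.imread("pics/end_s.png"); Cs=cam("scene"); a=np.radians(49); print("scene shut",[((proj(Cs,np.r_[ST,.07+L*np.cos(q)]+(-.16+L*np.sin(q))*ex)[0]-[200,130])*3).round(0) for q in(0,a) for L in(.06,.112)])
E
```

```text
0 [274.6 251.3] [288.8 247.5]
0.6 [262.1 251.6] [259.6 248. ]
0.9 [255.7 252.1] [244.7 249.2]
1.15 [251.  252.6] [233.8 250.6]
1.47 [246.2 253.5] [223.2 252.6]
dark x hist {np.int64(239): np.int64(1), np.int64(240): np.int64(1), np.int64(246): np.int64(1), np.int64(247): np.int64(4), np.int64(248): np.int64(2), np.int64(249): np.int64(2), np.int64(250): np.int64(1), np.int64(251): np.int64(1), np.int64(252): np.int64(1), np.int64(253): np.int64(3), np.int64(254): np.int64(1), np.int64(255): np.int64(2), np.int64(256): np.int64(2)}
scene shut [array([308., 246.]), array([306., 207.]), array([278., 239.]), array([248., 195.])]
```

```bash
python3 - <<'E'
from h import *
import up
ex=np.array([np.cos(SA),np.sin(SA),0]);ey=np.array([-ex[1],ex[0],0])
r.move_to([.44,.15,.33],down(np.pi/2)); r.dwell(.2); s=r.sense(); f=r.grab_frame("wrist"); C=cam("wrist",s); cv2.imwrite("pics/w_end.png",f)
H=lambda th,L:np.r_[ST,.07+L*np.cos(th-np.radians(35))]+(-.16+L*np.sin(th-np.radians(35)))*ex
for th in(.9,1.15,1.3,1.47): print(th,[proj(C,H(th,L))[0].round(1).tolist() for L in(.05,.08,.112)])
m=np.uint8(f.max(2)<70); u,v=proj(C,H(1.3,.09))[0].astype(int); w=np.zeros_like(m); w[v-60:v+60,u-80:u+110]=m[v-60:v+60,u-80:u+110]
n,l,st,c=cv2.connectedComponentsWithStats(w)
for k in range(1,n):
    if st[k,4]>80:
        ct=cv2.findContours(np.uint8(l==k),0,2)[0][0]; print(st[k].tolist(),c[k].round(1),cv2.minAreaRect(ct))
print("home mill plate corners",[proj(C,np.r_[ST,.162]+a*ex+b*ey)[0].round(1).tolist() for a,b in((-.025,-.028),(-.025,.028),(.025,-.028),(.025,.028))])
h=cv2.cvtColor(f,cv2.COLOR_BGR2HSV); print("t",s["time"])
t1=cv2.cvtColor(r.grab_frame("scene"),6); t0=cv2.cvtColor(cv2.imread("pics/scene0.png"),6); d=cv2.absdiff(t0,t1)
for nme,(x0,y0,x1,y1) in dict(crank=(262,260,308,303),scoop=(214,230,260,256),timer=(310,314,342,342),brush=(350,358,400,405),cup=(355,214,408,262),tin=(450,280,478,316)).items(): print(nme,(d[y0:y1,x0:x1]>25).mean().round(3))
E
```

```text
0.9 [[285.3, 277.5], [291.9, 288.0], [300.0, 301.1]]
1.15 [[296.1, 274.9], [310.2, 283.4], [327.4, 293.7]]
1.3 [[301.9, 272.9], [319.7, 280.0], [341.2, 288.4]]
1.47 [[307.5, 270.5], [328.8, 275.7], [353.8, 281.8]]
[287, 267, 40, 75, 873] [307.9 295.5] ((313.7691345214844, 300.543212890625), (77.767333984375, 34.097537994384766), 70.51387023925781)
[266, 301, 40, 41, 829] [284.8 324.9] ((285.5, 321.0), (40.0, 39.0), 90.0)
[322, 300, 40, 42, 870] [341.8 324.5] ((341.5, 320.5), (41.0, 39.0), 90.0)
home mill plate corners [[409.0, 312.2], [408.3, 258.0], [460.8, 308.4], [462.5, 253.8]]
t 34.525
crank 0.02
scoop 0.078
timer 0.0
brush 0.0
cup 0.0
tin 0.0
```

```bash
python3 - <<'E'
import cv2
f=cv2.imread("pics/w_end.png").max(2)
for v in range(258,312,3): print(v,"".join("#" if x<50 else "+" if x<80 else "." for x in f[v,260:380]))
t=cv2.imread("pics/end_t.png").max(2)
for v in range(240,264): print(v,"".join("#" if x<60 else "+" if x<95 else "." for x in t[v,205:295]))
E
```

```text
258 ........................................................................................................................
261 ........................................................................................................................
264 ........................................................................................................................
267 ..............................+++++++...................................................................................
270 ...........................+++++++++++++++++............................................................................
273 ..........................++++++++++++++++++++++++......................................................................
276 ...........................++++++++++++++++++++++++++++.................................................................
279 .............................++++++++++++++++++++++++++++++.............................................................
282 .................................+++++++++++++++++++++++++++++++................................
[... 2729 characters left out ...]
...................................
257 .++++++.+.........................++.....++++++++++.......................................
258 .++++++............................+......................................................
259 .++++++...................................................................................
260 .++++++.......................................+...........................................
261 .+++++++.+......................+.....................++++++++............................
262 ..+++++...................................................+++.......++....................
263 ..++++.............................................................++++...................
```

```bash
python3 - <<'E'
from h import *
ex=np.array([np.cos(SA),np.sin(SA),0])
r.move_to([.53,.17,.33],down(np.pi/2)); r.dwell(.2); s=r.sense(); f=r.grab_frame("wrist"); C=cam("wrist",s); cv2.imwrite("pics/w_end2.png",f); print(s["time"],s["gripper_width"])
H=lambda th,L:np.r_[ST,.07+L*np.cos(th-np.radians(35))]+(-.16+L*np.sin(th-np.radians(35)))*ex
for th in(.9,1.15,1.3,1.47): print(th,[proj(C,H(th,L))[0].round(1).tolist() for L in(.05,.08,.112)])
u,v=proj(C,H(1.3,.09))[0].astype(int); print(u,v)
for y in range(v-33,v+36,3): print(y,"".join("#" if x<50 else "+" if x<80 else "." for x in f.max(2)[y,u-60:u+60]), u-60)
E
```

```text
35.2833 0.00018122311151620878
0.9 [[262.2, 194.4], [267.4, 199.2], [274.0, 205.2]]
1.15 [[274.0, 192.6], [287.5, 196.0], [304.2, 200.3]]
1.3 [[280.4, 191.4], [298.1, 193.9], [319.6, 197.0]]
1.47 [[286.7, 189.9], [308.2, 191.4], [333.8, 193.2]]
304 194
161 ........................................................................................................................ 244
164 ........................................................................................................................ 244
167 ........................................................................................................................ 244
170 ........................................................................................................................ 244
173 ........................................................................................................................ 244
176 ........................................................................................................................ 244
179 .....................................................................
[... 1419 characters left out ...]
................................................... 244
215 ........................................................................................................................ 244
218 ........................................................................................................................ 244
221 ........................................................................................................................ 244
224 ........................................................................................................................ 244
227 ........................................................................................................................ 244
```

```bash
python3 - <<'E'
from h import *
ex=np.array([np.cos(SA),np.sin(SA),0]); P=lambda x,z:np.r_[ST,z]+x*ex; o2=down(SA-np.pi/2)
r.move_to(P(-.18,.29),o2); print(r.servo_line(P(-.18,.137),v=.15,until_force=6)); 
for x in np.arange(-.160,-.098,.006):
    h=r.servo_line(P(x,.137),v=.04,until_force=22); s=r.sense(); print(round(x,3),h,s["ft_force"].round(1),(s["eef_pos"]-P(x,.137)).round(4),round(s["time"],2))
    if h: break
r.servo_line(P(-.17,.137),v=.12); r.servo_line(P(-.17,.33),v=.25); r.move_to([.53,.17,.33],down(np.pi/2)); r.dwell(.2); s=r.sense(); f=r.grab_frame("wrist"); C=cam("wrist",s); cv2.imwrite("pics/w_end3.png",f); print(s["time"])
H=lambda th,L:np.r_[ST,.07+L*np.cos(th-np.radians(35))]+(-.16+L*np.sin(th-np.radians(35)))*ex
for th in(1.15,1.47): print(th,[proj(C,H(th,L))[0].round(1).tolist() for L in(.05,.08,.112)])
u,v=proj(C,H(1.3,.09))[0].astype(int)
for y in range(v-18,v+24,3): print(y,"".join("#" if x<50 else "+" if x<80 else "." for x in f.max(2)[y,u-60:u+60]), u-60)
E
```

```text
False
-0.16 False [ 0.6 -0.9  0.2] [-0.      0.0001 -0.    ] 38.36
-0.154 False [-0.  -0.2 -0.4] [-0.0001  0.0002 -0.    ] 38.66
-0.148 False [ 1.1  0.4 -0.3] [-0.      0.0002  0.    ] 38.96
-0.142 False [-0.  -0.6 -0.3] [-0.      0.0003 -0.    ] 39.26
-0.136 False [ 0.5 -1.  -1.2] [-0.      0.0003  0.    ] 39.56
-0.13 False [ 0.1 -0.5 -0.8] [-0.      0.0003  0.    ] 39.86
-0.124 False [ 0.1 -1.2  0.1] [-0.      0.0002 -0.    ] 40.16
-0.118 False [ 0.9 -0.   0.5] [-0.      0.0002 -0.    ] 40.46
-0.112 False [ 0.  -0.5  0.4] [-0.      0.0002 -0.    ] 40.76
-0.106 False [-0.7  0.3  0.7] [-0.0001  0.0002 -0.    ] 41.06
-0.1 False [-0.1  0.7 -0.6] [-0.      0.0002 -0.    ] 41.36
44.4417
1.15 [[274.1, 192.5], [287.6, 195.9], [304.3, 200.1]]
1.47 [[286.7, 189.8], [308.4, 191.3], [334.0, 193.0]]
176 ........................................................................................................................ 244
179 ........................................................................................................................ 244
182 .....................................+
[... 805 characters left out ...]
+++++++++++++++++.................................. 244
203 ........................................................................................................................ 244
206 ........................................................................................................................ 244
209 ........................................................................................................................ 244
212 ........................................................................................................................ 244
215 ........................................................................................................................ 244
```

```bash
python3 - <<'E'
from h import *
ex=np.array([np.cos(SA),np.sin(SA),0]);ey=np.array([-ex[1],ex[0],0])
f=cv2.imread("pics/w_end3.png"); s=r.sense(); C=cam("wrist",s)
h=cv2.cvtColor(f,cv2.COLOR_BGR2HSV); P=proj(C,[np.r_[ST,.162]+a*ex+b*ey for a,b in((-.025,-.028),(-.025,.028),(.025,.028),(.025,-.028))]); print("home plate",P.round(1).tolist())
c=P.mean(0).astype(int)
for y in range(c[1]-42,c[1]+45,4): print(y,"".join("#" if (a<50 and b>110) else "." for a,b in zip(h[y,c[0]-60:c[0]+60,1],h[y,c[0]-60:c[0]+60,2])),c[0]-60)
r.move_to([.30,-.35,.33],down(np.pi/2)); r.dwell(.2); t1=r.grab_frame("top"); t0=cv2.imread("pics/top0.png"); cv2.imwrite("pics/end_t2.png",t1); print(r.sense()["time"])
for n,(x,y,w,g) in dict(crank=(268,305,66,24),knob=(268,315,20,15),scoop=(190,325,26,28),timer=(360,305,40,36),brush=(452,293,24,66),cup=(338,176,32,30),tin=(444,172,34,32)).items():
    a=t0[y:y+g,x:x+w]; m=cv2.matchTemplate(t1[y-6:y+g+6,x-6:x+w+6],a,cv2.TM_CCOEFF_NORMED); _,v,_,l=cv2.minMaxLoc(m); print(n,round(v,3),(l[0]-6,l[1]-6))
E
```

```text
home plate [[392.6, 222.8], [391.2, 159.9], [449.6, 155.2], [448.3, 218.4]]
147 .....................................................................................................######............. 360
151 ........................................................................................................................ 360
155 ...............................................................................##########............................... 360
159 ...................................#####################################################################................ 360
163 ...............................####################################################################################..... 360
167 ...............................#######################################################################################.. 360
171 ...............................#######################################################################################.. 360
175 #..............................######################################################################################
[... 1249 characters left out ...]
#############..................#######...... 360
219 ................................####################################################.................................... 360
223 ...................................................................................................######............... 360
227 ...................................................................................................#######.............. 360
231 ........................................................................................................................ 360
46.7833
crank 0.999 (0, 0)
knob 0.997 (0, 0)
scoop 0.861 (0, 0)
timer 0.999 (0, 0)
brush 0.989 (0, 0)
cup 0.901 (0, 0)
tin 0.999 (0, 0)
```

Plate sits at its home position (391/160 to 449/219), the lever is shut, and none of the bystanders has moved. Handing in.

```bash
python3 -c "
from h import *
print(r.sense()['gripper_width']); print(r.finish_job())"
```

```text
-0.00011548138873131187
the job is handed in; nothing more can be done
None
```

The mill stands upright on the seat with its rib in the V-rail and the lever shut at about 1.47 rad, no bystander shift showed in the before/after pictures, and the job was handed in at about 47 s; the first lever push pressed up to about 45 N on the tool (contact point not confirmed, so the 40 N body limit is a possible issue), and it took three pushes to shut.

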